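# Blow out the burr gap and gauge it with the taper blade

### The arm

A 6-joint arm with a two-finger parallel gripper is mounted at the origin on the work surface. World frame = base frame: x ahead of the robot, y to its left, z up, the work surface at z = 0. Lengths are in m, angles in rad, forces in N, time in s.
With the tool pointing down it reaches from about 0.4 to 0.825 m from the base axis. Payload 7 kg.
Tool frame: the origin (TCP) lies at the very end of the fingers, on their centre line; the grasp point (between the pads) lies 19 mm behind it; z points along the fingers, y is the line along which they close (so a half turn about z gives the same grasp; the last joint's range is limited). The gripper opens to 88 mm and grips with 3 to 60 N. Pads are 19 mm wide; open, the fingers measure 130 mm over their backs; the gripper's body (78 mm by 193 mm) begins 47 mm behind the grasp point.
Start: joints at [-0.838, 0.359, 0.012, 0, -1.224, -0.288], TCP at [0.29, -0.609, 0.199] pointing down, gripper open.
Joint ranges: [-3.07, 3.07], [-1.43, 2.12], [-1.02, 1.25], [-3.03, 1.67], [-3.05, -0], [-3.03, 3.03]. Speed limits (rad/s): [2.39, 2.39, 3.01, 3.14, 3.14, 3.14].

### API

Orientations are given as [roll, pitch, yaw] about the fixed x, y, z axes, in that order (R = Rz(yaw) Ry(pitch) Rx(roll)).
In Python, from station import arm gives the robot as it stands.
- The arm moves only by the tool step_arm, never from a script. Its argument "rows" is a list of rows, each a list of 5 numbers: the shift along the world's x, y, z in m, then the turn about the world's z in rad, then the finger opening in m, from 0 to 0.0876. In form: [[x, y, z, spin, gripper], ...]. A call has 1 to 20 rows; each row is the pose to reach, as a shift and turn from the pose commanded when the call began; what a row does not reach only later rows make up. A row lasts 1/10 s, in which the tool goes at most 50 mm and 8.59 degrees, less where a joint would pass 70% of its speed; a pose out of reach is approached as far as the arm can. A call with a gripper value outside its range is refused whole. The fingers move at their own pace and stop on an object; "newtons" is the grip in N (left out, the last holds). Time passes only in rows, so rows that repeat a pose let the fingers close. It gives the time, the measured TCP pose, the force, the opening and the grip force at its end, in the units of the state.
- arm.get_state(): the state, without advancing time (a new reading comes with each control period).
- arm.grab_frame(name): name is "scene" or "top" or "wrist"; returns a dict with "color" (400x640x3 uint8, blue, green, red), "vfov" (degrees; the focal length in pixels is half the picture's height over the tangent of half this angle, whatever the lens; pixels are square), "cx", "cy" (the principal point, pixels), "rvec" (rotation vector, rad) and "tvec" (3), from world to camera coordinates, as OpenCV has them. Camera axes: x right, y down, z forward; pixel columns grow to the right and rows downward; lengths in m; the calibration is good to about 2 mm. The wrist camera is an equidistant fisheye: a pixel r from the principal point sees the ray r / f radians off the axis. A picture is of the moment at which its call begins. There is no depth.
- arm.job_done(): hands the job in; it is judged then, once.
The state is a dict: "t": time; "q": joint angles; "qd": joint speeds; "joint_efforts": joint torques, N m; "eef_pos": TCP position; "ee_rot": TCP orientation; "force": force on the tool from outside, world axes, zero at the start; "moment": the same for the moment, N m; "width": finger opening in m; "gripper_force": force on a finger pad.
Only numpy, scipy, OpenCV 4.12 (cv2) and the standard library are available. Lean on these libraries where they do the work, as an engineer would, in place of code of your own. Each camera call takes 0.05 s, during which the arm holds its last target. There are 200 camera calls.

### The job

Blow the grinder's burr gap clear: squeeze the red trigger of the clamped air gun all the way in and let it spring back. Then take the yellow-handled taper gauge from its rack and slide its blade straight down between the two steel burr plates until it drags snugly on both, without forcing the plates apart, and finish holding it there by its handle, at that depth. Leave the blue gauge and everything else on the table where it is.

Things in the scene. Friction and masses are not known exactly. Their poses are not given: they have to be found in the camera images.
- gun_grip (a point): Where to squeeze: on the centre line of the black air-gun barrel, 110 mm above the table. Barrel: level rod, diameter 24 mm, along this frame's y (nozzle to +y, towards the burr gap), clamped rigidly to the grey stand (130 x 400 x 20 mm); clamps 57 mm to -y and 84 mm to +y, open below between them. z up; the red trigger lies on the +x side. Frame has the stand's yaw.
- trigger_pad (a point): Middle of the red trigger lever's outer face, beside gun_grip. Lever 108 mm long, 6 mm thick, 22 mm high, lying along the barrel's +x side, swinging level about an upright hinge 67 mm to +y. Here its outer face is 35 mm from the barrel's centre line at rest, 20 mm when fully in: barrel and lever measure 47 mm across x at rest, 32 mm squeezed. Squeeze both together from above.
- trigger (a joint): Trigger angle in rad: 0 at rest, 0.22 fully squeezed. A spring returns it; about 2 N at the pad starts it and 8 N holds it fully in.
- gap (a point): Middle of the gap between two upright steel burr plates, level with the top edge of their flat faces, 120 mm above the table. z up, x across the gap, y along the plates (64 mm long, 80 mm deep), same yaw as the stand. The gap is 3 to 5 mm wide (varies; its middle within 0.5 mm of here). Lips flared 35 degrees above it form a funnel 18 mm high, about 28 mm wide at the mouth.
- front_burr: Burr plate on the -x side of the gap, with its lip. Origin under its face, 114 mm below the face's top edge. Spring-loaded towards the gap: 4 N moves it, then 5 N more per mm.
- rear_burr: Burr plate on the +x side of the gap, with its lip; origin under its face, 114 mm below the face's top edge. It does not yield in the cartridge, but the whole cartridge with both plates (blue base) floats up to 8 mm either way along x on a softly centred slide, and so lines itself up with the blade.
- spread (a joint): How far the sprung front burr plate is pushed back from its stop, in m: 0 untouched; a snug blade pushes it back less than 0.0016, and over 0.0026 it is forced.
- rack: Fixed wooden block 60 x 130 x 85 mm high, origin at the centre of its underside, y along the 130 mm. Two slots (11 mm in x, 19 mm in y), 33 mm either side of the middle in y, each hold a gauge, blade down, the handle's shoulder resting on the block's top.
- gauge: Taper gauge with yellow handle, 60 to 100 g, in either slot of the rack (lift it 80 mm to clear). Origin: centre of the handle's underside. Handle 16 mm in x, 30 mm in y, 45 mm high. Blade below it: 14 mm wide in y, down to z = -78 mm; 2 mm thick (x) at the tip, widening evenly to 7 mm at 75 mm from the tip. Either way round fits the gap.
- gauge_tip (a point): Tip of the yellow gauge's blade, 78 mm below the gauge's origin. Both plates touch the blade when the tip is about 15 mm (3 mm gap) to 45 mm (5 mm gap) below their top edge; pushing on down drags with about 4 N at first, 6 N 12 mm deeper, 9 N 22 mm deeper. The right depth lies from the first steady drag to 20 mm deeper (each 15 mm spreads the plates 1 mm more).
- spare: The other gauge, same shape, blue handle, in the rack's other slot: leave it alone.
- glass_a: Clear cupping glass, 76 mm wide, 90 mm high, origin at its base; bystander.
- glass_b: Another such glass; bystander.
- glass_c: Another such glass; bystander.
- cup: White cup, 80 mm wide, 110 mm high; bystander.
- jar: Amber jar with black lid, 64 mm wide, 80 mm high; bystander.
Things that resemble listed ones, but are neither listed nor needed, are in the scene too. Leave any orange or purple look-alike of the rack alone.

How it is judged:
On the way, in this order (a step that is already met when the one before it is completed fails the run):
1. the trigger is squeezed fully in (over 0.18 rad) (value of joint trigger above 0.18 rad), for 0.2 s.
2. the trigger has sprung back (under 0.04 rad) (value of joint trigger below 0.04 rad), for 0.2 s.
3. the yellow gauge's blade has entered the burr gap (z of gauge_tip in the frame of gap between -0.09 and -0.005 m and horizontal distance between gauge_tip and gap below 0.025 m), for 0.1 s.
At the end, for the whole second after the job is handed in: Yellow gauge gripped (over 2 N), at rest, upright within 0.12 rad, turned within 0.2 rad, tip 10-75 mm below the plates' top edge, within 22 mm of their middle, pressed over 2 N by both, sprung plate pushed back under 1.6 mm; trigger released; bystanders moved under 30 mm (z of gauge_tip in the frame of gap between -0.075 and -0.01 m and y of gauge_tip in the frame of gap between -0.022 and 0.022 m and angle between the z axis of gauge and the z axis of gap, either way round below 0.12 rad and angle between the x axis of gauge and the x axis of gap, either way round below 0.2 rad and contact force between gauge and front_burr above 2 N and contact force between gauge and rear_burr above 2 N and value of joint spread below 0.0016 m and contact force between the fingers and gauge above 2 N and linear speed of gauge below 0.01 m/s and contact force between gauge and rack below 0.1 N and value of joint trigger below 0.04 rad and distance of each of spare, glass_a, glass_b, glass_c, cup, jar from where it was at the start of the episode below 0.03 m); the arm keeps its last pose, push and grip.
It fails at once if the burr plates are forced apart (sprung plate pushed back over 2.6 mm) (value of joint spread above 0.0026 m).
It fails at once if a bystander is moved by over 30 mm (distance of any of spare, glass_a, glass_b, glass_c, cup, jar from where it was at the start of the episode above 0.03 m).
It also fails if it takes over 54 s, if anything falls off the work surface, if the arm or the gripper's body presses on something with over 40 N, if the wrist force passes 120 N, or if a joint passes its speed limit or range.

## Working session

There is one attempt and no reset: what is moved stays moved. The work goes in short steps, Python scripts to look and compute and a tool call to move; the robot and the scene stay as the last step left them, time stands still between calls to the robot, and variables do not carry over. Pictures are saved under pics/ and viewed, at most 10 in all, crops included, and the job is handed in when it is done.

Besides the shell and the picture viewer there is one more tool, called after "Emit:" as name(argument=value, ...), one argument or row to a line, values as JSON. step_arm: Moves the arm, as the interface text tells. Its arguments: {"type":"object","properties":{"rows":{"type":"array"},"newtons":{"type":"number"}},"required":["rows"]}

```bash
mkdir -p pics
cat > h.py <<'E'
import numpy as np, cv2
from station import arm
def grab(n,save=None):
    f=arm.grab_frame(n); 
    if save: cv2.imwrite('pics/'+save,f['color'])
    return f
def ray(f,u,v,n):
    h=f['color'].shape[0]; F=h/2/np.tan(np.radians(f['vfov'])/2)
    d=np.array([(u-f['cx'])/F,(v-f['cy'])/F]); 
    if n=='wrist':
        r=np.hypot(*d); d3=np.array([*(d/max(r,1e-9)*np.sin(r)),np.cos(r)])
    else: d3=np.array([*d,1.])
    R=cv2.Rodrigues(np.array(f['rvec'],float))[0]; t=np.array(f['tvec'],float).ravel()
    return -R.T@t, R.T@d3
def onz(f,u,v,n,z):
    c,d=ray(f,u,v,n); return c+d*(z-c[2])/d[2]
E
python3 - <<'E'
from h import *
for n in('scene','top','wrist'):
    f=grab(n,n+'0.png'); print(n,f['vfov'],f['cx'],f['cy'],ray(f,320,200,n))
print(arm.get_state())
E
```

```text
scene 46.285270810707026 319.4018524021976 205.0821573257444 (array([1.34097462, 0.60283585, 0.83669771]), array([-0.64360639, -0.49779496, -0.58145558]))
top 45.39695014519003 327.8021991117916 204.15858075837747 (array([0.23518604, 0.00257515, 1.64079201]), array([ 0.20959709,  0.00235224, -0.97795983]))
wrist 65.70646984690485 316.0949199261759 198.74563953410387 (array([ 0.21371489, -0.64489221,  0.38154065]), array([ 0.27729949,  0.14823271, -0.94927976]))
{'t': 0.15, 'q': array([-8.37878047e-01,  3.59232117e-01,  1.12968501e-02, -2.37969340e-04,
       -1.22412873e+00, -2.88087236e-01]), 'qd': array([-2.30565866e-03, -2.67035128e-03,  2.81503896e-03,  2.24874316e-03,
        8.08289697e-05,  3.05199117e-04]), 'joint_efforts': array([-7.23484791e-04, -5.83276141e+01,  2.93288916e+01,  7.00125933e+00,
        8.70154094e-03, -1.04557148e-04]), 'eef_pos': array([ 0.29024357, -0.60896892,  0.19784662]), 'ee_rot': array([ 3.14031366e+00, -1.45680847e-04, -2.69684251e+00]), 'force': array([0.27447699, 0.20681087, 0.47201865]), 'moment': array([ 0.00276051, -0.01891839, -0.00836379]), 'gripper_force': 0.0, 'width': 0.08767208660643847}
```

View pics/top0.png

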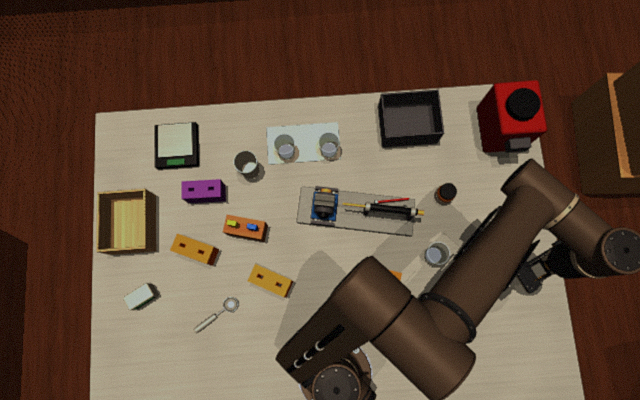

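View pics/scene0.png

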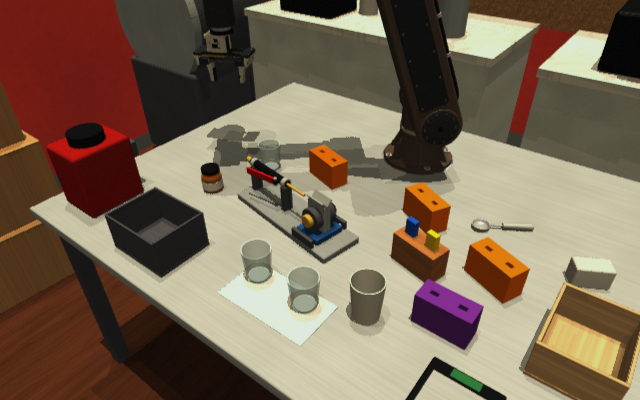

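The top view shows the stand around (357,211), with the burr cartridge at (324,203), the red trigger at (393,201), and the rack at (245,228). The yellow gauge is at (233,224) and the blue one at (252,228). I'll measure these with masks.

Run:
```python
from h import *
f=grab('top'); c=f['color']
s=cv2.resize(c[170:255,210:440],None,fx=3.4,fy=3.4,interpolation=cv2.INTER_CUBIC); cv2.imwrite('pics/crop.png',s)
hsv=cv2.cvtColor(c,cv2.COLOR_BGR2HSV)
def comp(lo,hi,x0,y0,x1,y1,z,nm):
    m=cv2.inRange(hsv,lo,hi); k=np.zeros_like(m); k[y0:y1,x0:x1]=m[y0:y1,x0:x1]
    p=cv2.findNonZero(k); 
    if p is None: print(nm,None);return
    r=cv2.minAreaRect(p); 
    b=cv2.boxPoints(r); w=np.array([onz(f,*q,'top',z)[:2] for q in b]).round(3)
    print(nm,len(p),p.mean((0,1)).round(1),onz(f,*p.mean((0,1)),'top',z).round(3),w.tolist())
comp((22,150,80),(35,255,255),220,210,270,245,.13,'yellow')
comp((100,120,50),(130,255,255),240,215,270,245,.13,'blue')
comp((0,150,60),(8,255,255),360,190,420,215,.121,'red')
comp((100,120,30),(130,255,255),305,180,345,225,.03,'bluebase')
comp((5,120,60),(16,255,255),215,205,272,245,.085,'rack')
for n,u,v in(('s1',302,187),('s2',298,222),('s3',413,236),('s4',417,200)): print(n,onz(f,u,v,'top',.02).round(3))
```

```text
yellow 50 [231.3 222.4] [0.508 0.295 0.13 ] [[0.517, 0.308], [0.514, 0.279], [0.498, 0.28], [0.5, 0.309]]
blue 45 [251.4 226.5] [0.49  0.231 0.13 ] [[0.487, 0.247], [0.501, 0.243], [0.492, 0.215], [0.478, 0.219]]
red 65 [393.3 199.9] [ 0.543 -0.231  0.121] [[0.545, -0.181], [0.548, -0.28], [0.541, -0.28], [0.538, -0.181]]
bluebase 157 [325.7 210. ] [ 0.544 -0.01   0.03 ] [[0.522, 0.042], [0.612, 0.025], [0.596, -0.056], [0.506, -0.038]]
rack 590 [244.1 227.2] [0.497 0.262 0.085] [[0.485, 0.334], [0.545, 0.321], [0.511, 0.192], [0.451, 0.206]]
s1 [0.634 0.066 0.02 ]
s2 [0.511 0.087 0.02 ]
s3 [ 0.433 -0.301  0.02 ]
s4 [ 0.557 -0.329  0.02 ]
```

View pics/crop.png

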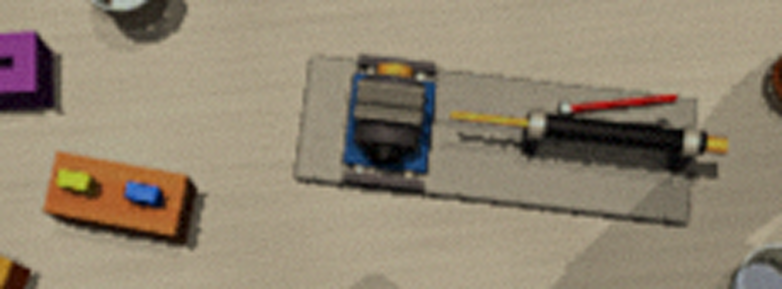

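The crop shows the gun's clamps at crop pixels (537,128) and (690,143), with the lever above the barrel. The burr faces are at about (390,110). The stand yaw is about -0.196. I'll approach above the gun for a wrist view.

Run:
```python
from h import *
f=grab('top')
a=onz(f,210+537/3.4,170+128/3.4,'top',.122);b=onz(f,210+690/3.4,170+143/3.4,'top',.122)
g=b+(a-b)*57/141
print(a,b,g,np.linalg.norm(a-b),np.arctan2(-(a-b)[0],(a-b)[1]))
s=arm.get_state(); print(g-s['eef_pos'])
for n,u,v,z in(('burr',324,202,.138),('glass',435,248,.09),('jar',446,190,.08)):print(n,onz(f,u,v,'top',z))
```

```text
[ 0.52352105 -0.14663547  0.122     ] [ 0.49788896 -0.29017331  0.122     ] [ 0.50825087 -0.23214738  0.122     ] 0.14580849195968126 -0.17671106082999252
[ 0.21791711  0.37694994 -0.07610579]
burr [ 0.54972899 -0.00613585  0.138     ]
glass [ 0.37984473 -0.35444877  0.09      ]
jar [ 0.57139641 -0.41707445  0.08      ]
```

Emit:
step_arm(
  rows=[
    [0.04,0.05,0.03,0.13,0.0876],
    [0.07,0.09,0.03,0.27,0.0876],
    [0.1,0.13,0.03,0.4,0.0876],
    [0.12,0.17,0.03,0.53,0.0876],
    [0.15,0.21,0.03,0.66,0.0876],
    [0.17,0.25,0.03,0.8,0.0876],
    [0.19,0.29,0.03,0.93,0.0876],
    [0.205,0.33,0.03,0.93,0.0876],
    [0.22,0.365,0.03,0.93,0.0876],
    [0.22,0.375,0.03,0.93,0.0876],
    [0.22,0.375,0.03,0.93,0.0876],
  ],
)

```text
t: 1.35
eef_pos: [0.5107, -0.2328, 0.2287]
ee_rot: [-3.142, 0.0, -1.764]
force: [0.4, -0.0, 0.5]
width: 0.0876
gripper_force: 0.0
```

Run:
```python
from h import *
f=grab('wrist','w1.png'); s=arm.get_state(); print(s['eef_pos'],s['ee_rot'])
```

```text
[ 0.5104052  -0.23383862  0.22866108] [-3.14155763e+00 -5.06868059e-05 -1.76516967e+00]
```

View pics/w1.png

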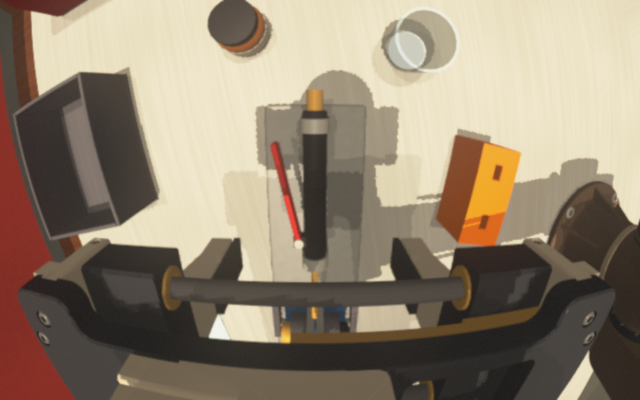

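The wrist view shows the barrel centre line from (315,122) at the -y clamp to (314,255). The white hinge pin is at (298,243) and the lever's free end at (275,143).

Run:
```python
from h import *
f=grab('wrist'); P=lambda u,v,z:onz(f,u,v,'wrist',z)
c1=P(315,122,.122);c2=P(314,250,.122);h=P(298,243,.121);e=P(275,143,.121)
print(c1,c2,h,e)
y=np.array([-np.sin(-.195),np.cos(-.195)]);x=np.array([y[1],-y[0]])
o=c1[:2]; print('axis yaw',np.arctan2(-(c2-c1)[0],(c2-c1)[1]))
for n,p in(('c2',c2),('h',h),('e',e)): d=p[:2]-o;print(n,'x',d@x,'y',d@y)
for yg in(57,(h[:2]-o)@y*1e3-67): 
    g=o+y*yg/1e3; print('grip',g,'target',g+x*.004)
```

```text
[ 0.49863028 -0.29698067  0.122     ] [ 0.52522868 -0.16778812  0.122     ] [ 0.54017328 -0.17857245  0.121     ] [ 0.53975095 -0.28494888  0.121     ]
axis yaw -0.2030447566166401
c2 x 0.001061109670699136 y 0.13189793428949684
h x 0.01781210821001153 y 0.12421375134865187
e x 0.03800997371272555 y 0.019771575229570213
grip [ 0.50967497 -0.24106096] target [ 0.51359916 -0.24183602]
grip [ 0.50971639 -0.24085126] target [ 0.51364058 -0.24162632]
```

Emit:
step_arm(
  rows=[
    [0.003,-0.008,-0.045,0,0.0876],
    [0.003,-0.008,-0.09,0,0.0876],
    [0.003,-0.008,-0.125,0,0.0876],
    [0.003,-0.008,-0.137,0,0.0876],
    [0.003,-0.008,-0.137,0,0.0876],
    [0.003,-0.008,-0.137,0,0.028],
    [0.003,-0.008,-0.137,0,0.028],
    [0.003,-0.008,-0.137,0,0.028],
    [0.003,-0.008,-0.137,0,0.028],
    [0.003,-0.008,-0.137,0,0.028],
    [0.003,-0.008,-0.137,0,0.028],
    [0.003,-0.008,-0.137,0,0.028],
    [0.003,-0.008,-0.137,0,0.028],
    [0.003,-0.008,-0.137,0,0.028],
    [0.003,-0.008,-0.137,0,0.028],
  ],
  newtons=25,
)

```text
t: 2.95
eef_pos: [0.5151, -0.2428, 0.0928]
ee_rot: [-3.138, -0.001, -1.766]
force: [3.0, -1.8, 5.5]
width: 0.0284
gripper_force: 3.0
```

Run:
```python
from h import *
f=grab('wrist','w2.png'); s=arm.get_state(); print(s['eef_pos'],s['width'],s['gripper_force'],s['force'])
```

```text
[ 0.51515589 -0.24284146  0.09281058] 0.028113251032310296 2.9971247096545994 [ 3.2313051  -3.05252332  6.70599998]
```

View pics/w2.png

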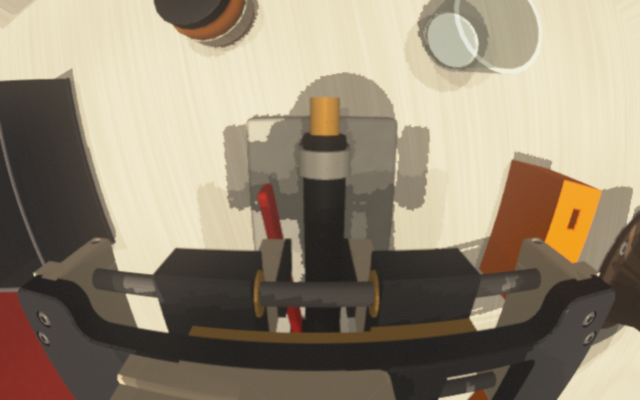

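Run:
```python
from h import *
f=grab('wrist'); print('cam',ray(f,320,200,'wrist')[0])
s=cv2.resize(f['color'][170:345,225:425],None,fx=3.3,fy=3.3,interpolation=cv2.INTER_CUBIC); cv2.imwrite('pics/c2.png',s)
y=np.array([np.sin(.2),np.cos(.2)]);x=np.array([y[1],-y[0]]); g=np.array([.5097,-.241])
for n,u,v,z in(('clamp',325,160,.122),('end',264,187,.121),('mid',275,235,.121),('bar',325,240,.122),('low',297,320,.121),('fing',290,240,.092),('fingR',348,240,.092)):
    d=onz(f,u,v,'wrist',z)[:2]-g; print(n,(d@x).round(4),(d@y).round(4))
```

```text
cam [ 0.49769483 -0.32483861  0.27666365]
clamp 0.0009 -0.0549
end 0.0328 -0.0402
mid 0.028 -0.0125
bar 0.0002 -0.0102
low 0.0172 0.0485
fing 0.0225 0.0044
fingR -0.0159 0.0042
```

View pics/c2.png

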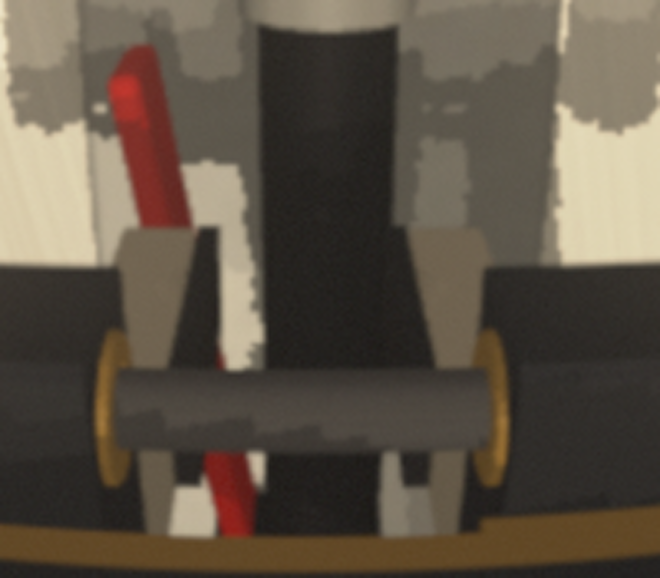

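The left finger hides the lever and seems to sit over it rather than outside it. I'll check fingertip height in the scene view.

Run:
```python
from h import *
f=grab('scene'); F=200/np.tan(np.radians(f['vfov'])/2)
K=np.array([[F,0,f['cx']],[0,F,f['cy']],[0,0,1.]])
s=arm.get_state()
for z in(.0928,.12): print(cv2.projectPoints(np.array([[*s['eef_pos'][:2],z]]),np.array(f['rvec'],float),np.array(f['tvec'],float),K,None)[0].ravel())
c=f['color'][90:240,190:360]; cv2.imwrite('pics/s2.png',cv2.resize(c,None,fx=4,fy=4,interpolation=cv2.INTER_CUBIC))
```

```text
[264.38884577 175.10136437]
[263.65694603 167.24065493]
```

View pics/s2.png

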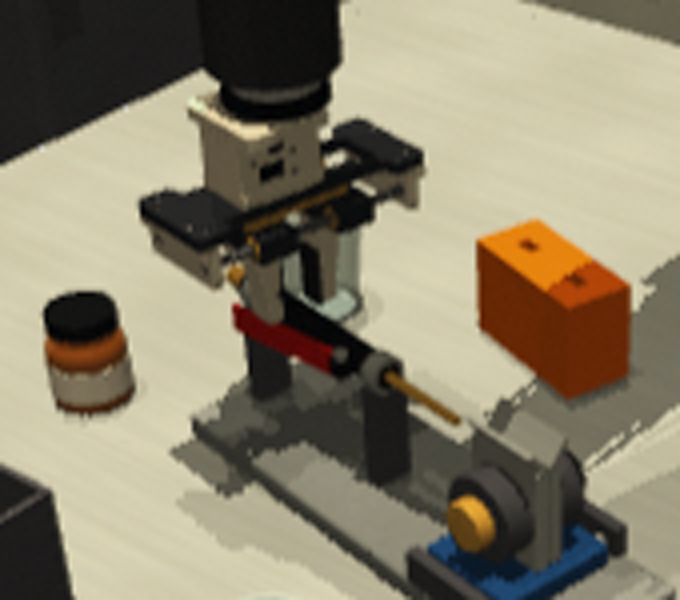

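The fingertips end about 25 mm above the reported TCP and rest on top of the lever. I'll open, go 25 mm lower and squeeze again.

Emit:
step_arm(
  rows=[
    [0,0,0.01,0,0.0876],
    [0,0,0.01,0,0.0876],
    [0,0,0.01,0,0.0876],
    [0,0,0.01,0,0.0876],
    [0,0,0.01,0,0.0876],
    [0,0,0.0,0,0.0876],
    [0,0,-0.015,0,0.0876],
    [0,0,-0.025,0,0.0876],
    [0,0,-0.025,0,0.0876],
  ],
)

```text
t: 4.0
eef_pos: [0.5119, -0.242, 0.0645]
ee_rot: [3.138, 0.0, -1.767]
force: [-0.0, -0.4, -0.2]
width: 0.087
gripper_force: 0.0
```

Emit:
step_arm(
  rows=[
    [0,0,0,0,0.026],
    [0,0,0,0,0.026],
    [0,0,0,0,0.026],
    [0,0,0,0,0.026],
    [0,0,0,0,0.026],
    [0,0,0,0,0.026],
    [0,0,0,0,0.026],
    [0,0,0,0,0.026],
    [0,0,0,0,0.026],
    [0,0,0,0,0.026],
  ],
  newtons=25,
)

```text
t: 5.0
eef_pos: [0.5144, -0.243, 0.0674]
ee_rot: [-3.139, -0.001, -1.767]
force: [3.0, -4.5, 2.3]
width: 0.0307
gripper_force: 25.0
```

Run:
```python
from h import *
f=grab('wrist','w3.png')
s=cv2.resize(f['color'][120:345,225:425],None,fx=2.6,fy=2.6,interpolation=cv2.INTER_CUBIC); cv2.imwrite('pics/c3.png',s)
```

```text
(no output)
```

View pics/c3.png

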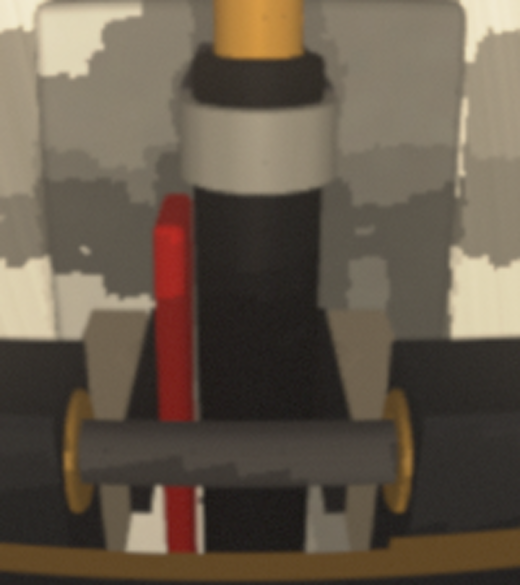

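The lever is now pressed flat along the barrel and the width is 31 mm. I'll hold briefly, release, wait for spring-back, then lift and travel to the rack.

Emit:
step_arm(
  rows=[
    [0,0,0,0,0.026],
    [0,0,0,0,0.0876],
    [0,0,0,0,0.0876],
    [0,0,0,0,0.0876],
    [0,0,0,0,0.0876],
    [0,0,0,0,0.0876],
    [0,0,0,0,0.0876],
    [0,0,0,0,0.0876],
    [0,0,0.05,0,0.0876],
    [0,0,0.1,0,0.0876],
    [0,0,0.15,0,0.0876],
  ],
)

```text
t: 6.15
eef_pos: [0.5119, -0.2423, 0.2176]
ee_rot: [3.139, -0.0, -1.767]
force: [1.0, -0.3, 0.9]
width: 0.0874
gripper_force: 0.0
```

Emit:
step_arm(
  rows=[
    [0,0.045,0,0,0.0876],
    [0,0.09,0,0,0.0876],
    [0,0.135,0,0,0.0876],
    [0,0.18,0,0,0.0876],
    [0,0.225,0,0,0.0876],
    [0,0.27,0,0,0.0876],
    [0,0.315,0,0,0.0876],
    [0,0.36,0,0,0.0876],
    [0,0.405,0,0,0.0876],
    [-0.003,0.45,0,-0.03,0.0876],
    [-0.006,0.495,0,-0.06,0.0876],
    [-0.006,0.535,0,-0.06,0.0876],
    [-0.006,0.535,0,-0.06,0.0876],
    [-0.006,0.535,0,-0.06,0.0876],
  ],
)

```text
t: 7.55
eef_pos: [0.5065, 0.2928, 0.2154]
ee_rot: [3.14, -0.003, -1.825]
force: [-0.2, -0.6, 0.7]
width: 0.0877
gripper_force: 0.0
```

Run:
```python
from h import *
f=grab('wrist','w4.png'); s=arm.get_state(); print(s['eef_pos'],s['ee_rot'])
hsv=cv2.cvtColor(f['color'],cv2.COLOR_BGR2HSV)
m=cv2.inRange(hsv,(22,150,80),(35,255,255)); n,l,st,ce=cv2.connectedComponentsWithStats(m)
for i in range(1,n):
    if st[i,4]>60: print(st[i],ce[i],onz(f,*ce[i],'wrist',.13))
```

```text
[0.50671861 0.29201175 0.21577087] [ 3.14044974e+00 -1.99463103e-03 -1.82645409e+00]
[308 203  16   9 125] [315.536 207.064] [0.50938305 0.3042073  0.13      ]
```

View pics/w4.png

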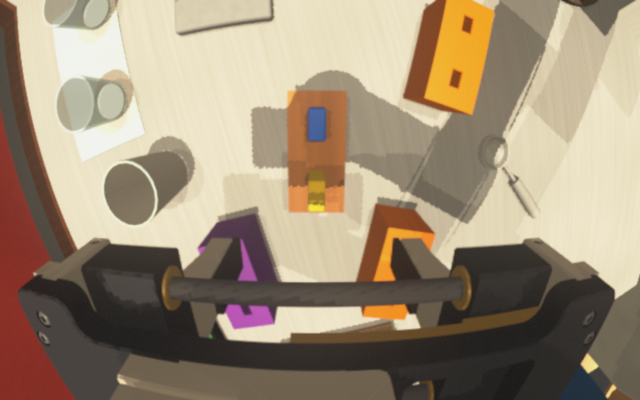

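The yellow handle spans columns 307–327 and rows 172–212. Blue is at (317,125), and the purple and orange look-alikes flank the rack below the fingers.

Run:
```python
from h import *
f=grab('wrist'); c=f['color']; P=lambda u,v,z:onz(f,u,v,'wrist',z)
hsv=cv2.cvtColor(c,cv2.COLOR_BGR2HSV)
for nm,lo,hi in(('y',(22,130,30),(38,255,255)),('b',(105,120,40),(130,255,255)),('r',(4,100,40),(18,255,255))):
    m=cv2.inRange(hsv,lo,hi); k=np.zeros_like(m); k[85:230,285:350]=m[85:230,285:350]
    p=cv2.findNonZero(k)[:,0]; print(nm,len(p),np.percentile(p,[1,99],axis=0).round(1).tolist())
far=P(317,212.5,.13); near=P(317,170.5,.085)
y=np.array([np.sin(.255),np.cos(.255)]);x=np.array([y[1],-y[0]])
print(far[:2]-.015*y,near[:2]+.015*y)
a=[P(*q,.085)[:2] for q in((288,91),(346,91),(344,212),(289,212))]; print(np.mean(a,0),np.mean(a,0)+.033*y,[np.arctan2(d[0],d[1]) for d in(a[3]-a[0],a[2]-a[1])],np.linalg.norm(a[3]-a[0]))
s=arm.get_state();print(s['eef_pos'])
```

```text
y 133 [[309.0, 203.0], [324.0, 211.0]]
b 463 [[310.0, 110.0], [324.0, 140.0]]
r 5694 [[288.0, 92.0], [345.0, 211.0]]
[0.50594884 0.29463438] [0.50588431 0.29491358]
[0.49777998 0.26279523] [0.50610408 0.29472812] [np.float64(0.2660123640286072), np.float64(0.25178306791185967)] 0.12830944562211644
[0.50695372 0.29163898 0.2161133 ]
```

Emit:
step_arm(
  rows=[
    [-0.001,0.003,-0.045,0,0.06],
    [-0.001,0.003,-0.09,0,0.06],
    [-0.001,0.003,-0.125,0,0.06],
    [-0.001,0.003,-0.147,0,0.06],
    [-0.001,0.003,-0.147,0,0.06],
    [-0.001,0.003,-0.147,0,0.06],
    [-0.001,0.003,-0.147,0,0.005],
    [-0.001,0.003,-0.147,0,0.005],
    [-0.001,0.003,-0.147,0,0.005],
    [-0.001,0.003,-0.147,0,0.005],
    [-0.001,0.003,-0.147,0,0.005],
    [-0.001,0.003,-0.147,0,0.005],
    [-0.001,0.003,-0.147,0,0.005],
    [-0.001,0.003,-0.147,0,0.005],
  ],
  newtons=40,
)

```text
t: 9.05
eef_pos: [0.5064, 0.2958, 0.0696]
ee_rot: [-3.142, 0.0, -1.827]
force: [-0.0, -0.2, 0.8]
width: 0.016
gripper_force: 40.0
```

The gauge is gripped at 16 mm. I'll lift it and move to a spot 80 mm to +y of the gap, so the wrist camera looks down on the gap.

Emit:
step_arm(
  rows=[
    [0,0,0.04,0,0.005],
    [0,0,0.08,0,0.005],
    [0,0,0.12,0,0.005],
    [0,0,0.16,0,0.005],
    [0.01,-0.04,0.165,0.02,0.005],
    [0.02,-0.08,0.165,0.04,0.005],
    [0.035,-0.12,0.165,0.058,0.005],
    [0.045,-0.16,0.165,0.058,0.005],
    [0.055,-0.2,0.165,0.058,0.005],
    [0.066,-0.23,0.165,0.058,0.005],
    [0.066,-0.23,0.165,0.058,0.005],
    [0.066,-0.23,0.165,0.058,0.005],
  ],
)

```text
t: 10.25
eef_pos: [0.5723, 0.0649, 0.2342]
ee_rot: [3.141, -0.0, -1.771]
force: [-0.2, 0.7, -0.1]
width: 0.0161
gripper_force: 40.0
```

Run:
```python
from h import *
f=grab('wrist','w5.png'); s=arm.get_state(); print(s['eef_pos'],s['ee_rot'],s['force'],s['width'])
```

```text
[0.57224264 0.06561031 0.23426076] [ 3.14107889e+00 -6.31763563e-05 -1.76959232e+00] [-0.53713321  0.44787808 -0.85942871] 0.015953859305027584
```

View pics/w5.png

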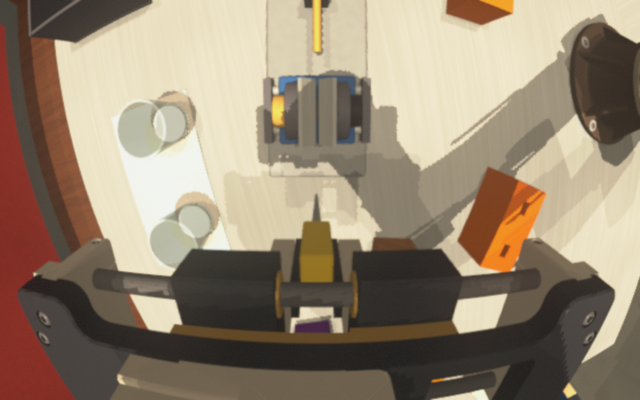

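The wrist view shows the blade tip at (317,195), and the funnel between the lips is a dark line at about (318,110). I've now used all my views, so I'll read the gap position numerically.

Run:
```python
from h import *
f=grab('wrist'); g=cv2.cvtColor(f['color'],cv2.COLOR_BGR2GRAY)
print('cols',list(range(292,346,1)))
for r in range(72,152,5): print(r,g[r,292:346].tolist())
print('rows at 310,326',[ (r,g[r,308],g[r,328]) for r in range(68,155,2)])
print('blade',[(r,g[r,306:328].tolist()) for r in(190,194,197,202,208)])
```

```text
cols [292, 293, 294, 295, 296, 297, 298, 299, 300, 301, 302, 303, 304, 305, 306, 307, 308, 309, 310, 311, 312, 313, 314, 315, 316, 317, 318, 319, 320, 321, 322, 323, 324, 325, 326, 327, 328, 329, 330, 331, 332, 333, 334, 335, 336, 337, 338, 339, 340, 341, 342, 343, 344, 345]
72 [210, 209, 208, 208, 207, 207, 208, 207, 209, 210, 210, 210, 210, 209, 204, 197, 192, 192, 194, 194, 198, 204, 207, 208, 208, 208, 209, 208, 204, 196, 189, 176, 161, 151, 150, 150, 147, 139, 132, 131, 132, 131, 130, 128, 129, 129, 130, 130, 131, 131, 131, 130, 130, 132]
77 [125, 126, 126, 126, 132, 152, 180, 188, 183, 172, 159, 153, 149, 146, 139, 133, 128, 124, 121, 118, 110, 101, 92, 90, 86, 87, 89, 93, 96, 96, 99, 100, 104, 104, 105, 107, 108, 111, 110, 113, 118, 124, 126, 122, 105, 91, 86, 85, 84, 85, 84, 86, 84, 85]
82 [86, 85, 85, 86, 96, 141, 192, 205, 202, 186, 170, 163, 164, 164, 161, 146, 138, 132, 126, 121, 121, 121, 117, 105, 91, 91, 103, 116, 120, 119, 121, 120, 121, 120, 121, 119, 118, 119, 117, 119, 125, 132, 135, 130, 110, 84, 75, 75, 74, 75, 75, 77, 74, 75]
87 [104, 104, 104, 102, 110, 148, 19
[... 4854 characters left out ...]
.uint8(129), np.uint8(128)), (152, np.uint8(129), np.uint8(127)), (154, np.uint8(130), np.uint8(118))]
blade [(190, [192, 191, 192, 193, 191, 189, 190, 190, 189, 189, 188, 189, 192, 192, 191, 191, 201, 212, 216, 217, 217, 216]), (194, [192, 192, 191, 192, 191, 191, 189, 187, 176, 155, 139, 154, 181, 190, 191, 193, 202, 211, 214, 216, 217, 216]), (197, [191, 192, 193, 192, 194, 191, 190, 182, 156, 121, 102, 124, 160, 183, 191, 193, 201, 211, 213, 215, 216, 217]), (202, [204, 205, 206, 204, 205, 206, 205, 192, 146, 102, 95, 106, 141, 182, 196, 197, 204, 212, 215, 214, 215, 217]), (208, [207, 210, 209, 208, 209, 208, 195, 157, 118, 95, 92, 92, 110, 149, 188, 209, 219, 224, 223, 218, 215, 215])]
```

Run:
```python
from h import *
f=grab('wrist'); s=arm.get_state(); P=lambda u,v,z:onz(f,u,v,'wrist',z)
t=P(316.1,194,.1716); a=P(316.7,77,.138);b=P(316.7,145,.138); m=P(316.7,112,.12)
y=(b-a)[:2]/np.linalg.norm((b-a)[:2]); x=np.array([y[1],-y[0]])
print('tip',t,'tcp',s['eef_pos'],'ends',a,b,np.linalg.norm(b-a),'yaw',np.arctan2(-y[0],y[1]))
c=(a+b)[:2]/2; c=c+x*((m[:2]-c)@x)
print('gap',c,m,'shift from tcp',c-s['eef_pos'][:2],'from tip',c-t[:2])
```

```text
tip [0.57025182 0.05874029 0.1716    ] tcp [0.57220565 0.066429   0.23443866] ends [ 0.55049029 -0.03735615  0.138     ] [0.56260747 0.02327294 0.138     ] 0.061828089995283685 yaw -0.19725848697611365
gap [ 0.55652221 -0.00703628] [ 0.55680319 -0.00563038  0.12      ] shift from tcp [-0.01568344 -0.07346528] from tip [-0.01372961 -0.06577657]
```

Emit:
step_arm(
  rows=[
    [-0.007,-0.035,0,0,0.005],
    [-0.015,-0.073,0,0,0.005],
    [-0.015,-0.073,0,0,0.005],
    [-0.015,-0.073,0,0,0.005],
    [-0.015,-0.073,0,0,0.005],
    [-0.015,-0.073,-0.02,0,0.005],
    [-0.015,-0.073,-0.032,0,0.005],
    [-0.015,-0.073,-0.042,0,0.005],
    [-0.015,-0.073,-0.048,0,0.005],
    [-0.015,-0.073,-0.053,0,0.005],
    [-0.015,-0.073,-0.053,0,0.005],
    [-0.015,-0.073,-0.053,0,0.005],
  ],
)

```text
t: 11.6
eef_pos: [0.5576, -0.0073, 0.1818]
ee_rot: [-3.141, -0.0, -1.769]
force: [-0.7, 0.6, -0.4]
width: 0.0159
gripper_force: 40.0
```

Emit:
step_arm(
  rows=[
    [0,0,-0.002,0,0.005],
    [0,0,-0.004,0,0.005],
    [0,0,-0.006,0,0.005],
    [0,0,-0.008,0,0.005],
    [0,0,-0.01,0,0.005],
    [0,0,-0.012,0,0.005],
    [0,0,-0.012,0,0.005],
  ],
)

```text
t: 12.3
eef_pos: [0.5573, -0.0073, 0.1692]
ee_rot: [3.141, -0.0, -1.769]
force: [0.5, -0.1, -1.2]
width: 0.0159
gripper_force: 40.0
```

Emit:
step_arm(
  rows=[
    [0,0,-0.001,0,0.005],
    [0,0,-0.002,0,0.005],
    [0,0,-0.003,0,0.005],
    [0,0,-0.004,0,0.005],
  ],
)

```text
t: 12.7
eef_pos: [0.5574, -0.0073, 0.1655]
ee_rot: [3.142, -0.0, -1.769]
force: [0.2, 0.2, 1.0]
width: 0.016
gripper_force: 40.0
```

Emit:
step_arm(
  rows=[
    [0,0,-0.001,0,0.005],
    [0,0,-0.002,0,0.005],
    [0,0,-0.003,0,0.005],
    [0,0,-0.004,0,0.005],
  ],
)

```text
t: 13.1
eef_pos: [0.558, -0.0073, 0.1622]
ee_rot: [-3.14, 0.0, -1.769]
force: [-0.3, 0.2, 5.7]
width: 0.0158
gripper_force: 40.0
```

Emit:
step_arm(
  rows=[
    [0,0,-0.001,0,0.005],
    [0,0,-0.002,0,0.005],
    [0,0,-0.003,0,0.005],
    [0,0,-0.004,0,0.005],
  ],
)

```text
t: 13.5
eef_pos: [0.5583, -0.0073, 0.1585]
ee_rot: [-3.14, 0.0, -1.768]
force: [-0.7, 0.6, 6.6]
width: 0.0157
gripper_force: 40.0
```

Emit:
step_arm(
  rows=[
    [0,0,-0.001,0,0.005],
    [0,0,-0.002,0,0.005],
    [0,0,-0.003,0,0.005],
  ],
)

```text
t: 13.8
eef_pos: [0.5585, -0.0073, 0.1557]
ee_rot: [-3.139, 0.001, -1.768]
force: [-0.3, 0.8, 8.5]
width: 0.0161
gripper_force: 40.0
```

Emit:
step_arm(
  rows=[
    [0,0,0,0,0.005],
    [0,0,0,0,0.005],
    [0,0,0,0,0.005],
    [0,0,0,0,0.005],
    [0,0,0,0,0.005],
  ],
)

```text
t: 14.3
eef_pos: [0.5584, -0.0073, 0.1556]
ee_rot: [-3.139, 0.0, -1.768]
force: [-0.2, -1.4, 6.9]
width: 0.0156
gripper_force: 40.0
```

Run:
```python
from h import *
f=grab('wrist'); hsv=cv2.cvtColor(f['color'],cv2.COLOR_BGR2HSV)
m=cv2.inRange(hsv,(18,120,30),(38,255,255)); k=np.zeros_like(m); k[200:300,290:345]=m[200:300,290:345]
g=cv2.imread('pics/w5.png'); n=cv2.inRange(cv2.cvtColor(g,cv2.COLOR_BGR2HSV),(18,120,30),(38,255,255)); n2=np.zeros_like(n); n2[200:300,290:345]=n[200:300,290:345]
print('handle now/before',cv2.boundingRect(k),cv2.boundingRect(n2))
t=arm.grab_frame('top')['color']; t0=cv2.imread('pics/top0.png'); r=cv2.inRange(cv2.cvtColor(t,cv2.COLOR_BGR2HSV),(0,150,60),(8,255,255))[190:215,360:420]
r0=cv2.inRange(cv2.cvtColor(t0,cv2.COLOR_BGR2HSV),(0,150,60),(8,255,255))[190:215,360:420]
print('trigger now/before',cv2.boundingRect(r),cv2.boundingRect(r0))
s=arm.get_state(); print(s['force'],s['moment'],s['eef_pos'],s['gripper_force'])
```

```text
handle now/before (299, 221, 36, 62) (299, 221, 36, 62)
trigger now/before (18, 8, 31, 5) (18, 8, 31, 5)
[ 0.29180634 -0.32218978  5.61448151] [ 0.00188151  0.08409615 -0.01769846] [ 0.55845895 -0.00728178  0.15563616] 39.99469041824341
```

```bash
python3 -c "
from station import arm
print(arm.job_done())"
```

```text
the job is handed in; nothing more can be done
None
```

I handed the job in at about 14 s of the 54 s limit. The trigger was squeezed fully in and sprang back, and the yellow gauge is held in the burr gap about 8 mm past first drag with a 40 N grip. The first squeeze missed because the fingertips end about 25 mm above the reported TCP, so I repeated it lower. No verdict came back.

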